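# Half-turn the bayonet die cap and hold it for the setter

## Task

With the scraper block, not the fingers, push the three steel offcuts off the fixture plate into the catch tray at its end, then set the scraper back down on the bench. Lower the bayonet cap fully into the collar with its bar in line with the round entry pin, then twist it clockwise (from above) half-way to the lock, 45 degrees, so the bar points along the long mark, not on into the catch. It springs back if let go, so finish while still holding it there, and leave everything else on the bench alone.

Things in the scene. Friction and masses are not known exactly. Their poses are not given: they have to be found in the camera images.
- fixture: fixed press fixture: blue base, dark steel plate 130 mm (x) by 237 mm (y from -125 to +112), top 25 mm above the bench. Origin at bench level. A steel collar stands on it at x 0, y +62 mm (88 mm across, 28 mm tall); beyond y -125 mm the catch tray adjoins. Marks by the collar: round pin at +x = entry, long thin mark 45 deg clockwise of it = half-way, square block 90 deg clockwise = locked
- collar_top (a point): centre of the collar's mouth at its top, 53 mm above the bench; axes as the fixture. The mouth is a 55 mm hole with two notches along fixture +x and -x for the cap's lugs, open to 36 mm from the axis and 21 mm wide, 19 mm below the lip: the cap's bar must lie within about 5 degrees of the x axis to go in
- plate_mid (a point): point on the plate's top, 25 mm above the bench, fixture x 0, y -70 mm; the offcuts lie within 35 mm of it in x, 25 mm in y
- tray_mid (a point): middle of the catch tray's floor, 4 mm above the bench, at fixture y -158 mm. Aluminium tray, open on top and towards the plate, inside 122 mm (x) by 68 mm (y -125 to -193), rims 20 mm above the bench
- carrier (a joint): carrier in the collar that the cap's lugs push round: rad, clockwise from above positive, 0 = entry, end 1.65. A spring turns it and the cap back: 0.08 N m at 0, 0.14 at 45 degrees. Play: it may lag the cap by 0.2 rad. Sprung balls of the lock resist firmly (0.6 N m) from about 60 degrees of cap turn and click behind the lugs near 90; above 1.2 rad counts as turned into the catch
- cap: loose aluminium bayonet cap, 0.28 kg, standing on its plug. Origin at the plug's foot centre, z up. Plug 50 mm dia, 23.5 tall, foot tapered to 42; lugs 13 wide along +x and -x to 33.5 mm from the axis, 7 to 13 above the foot. Flange 80 mm dia, 8 thick; black bar on top along x, 62 long, 16 thick (y), 31.5 to 67.5 above the foot. Same after a half turn. Seated: foot 31 mm above the bench
- cap_seat (a point): centre of the underside of the cap's flange, 23.5 mm above the foot; fully seated it is 1.5 mm above collar_top
- cap_bar (a point): middle of the cap's bar, 52.5 mm above the foot; the place to grip, across the 16 mm thickness (y)
- scraper: loose wooden scraper block with steel lower edge, about 0.18 kg, standing on the bench. Origin at the centre of its underside, z up. Foot 96 mm long (x), 36 mm thick (y), 24 mm tall; on it a grip rib 62 mm long (x), 18 mm thick (y), up to 70 mm above the underside
- scraper_grip (a point): middle of the scraper's grip rib, 52 mm above the underside; the place to grip, across the 18 mm thickness (y)
- offcut0: loose steel offcut, about 15 by 10 by 7 mm tall, 12 g, lying on the fixture plate; origin at the centre of its underside
- offcut1: loose steel offcut, about 15 by 10 by 7 mm tall, 12 g, lying on the fixture plate; origin at the centre of its underside
- offcut2: loose steel offcut, about 15 by 10 by 7 mm tall, 12 g, lying on the fixture plate; origin at the centre of its underside
- roller0: bystander: upright terracotta-coloured roller, 32 mm across, 32 mm tall; origin at the centre of its underside
- roller1: bystander: upright terracotta-coloured roller, 32 mm across, 32 mm tall; origin at the centre of its underside
- roller2: bystander: upright terracotta-coloured roller, 32 mm across, 32 mm tall; origin at the centre of its underside
- roller3: bystander: upright terracotta-coloured roller, 32 mm across, 32 mm tall; origin at the centre of its underside
- pin0: bystander: lying steel pin with thicker square ends, 90 mm long, 16 mm thick; origin under its middle, long axis x
- pin1: bystander: lying steel pin with thicker square ends, 90 mm long, 16 mm thick; origin under its middle, long axis x
- oiler: bystander: white plastic oil bottle with black cap, 44 mm across, 110 mm tall, upright; origin at the centre of its underside
Things that resemble listed ones, but are neither listed nor needed, are in the scene too. What is meant by the scraper is not black, and is the smaller of those in its own colour.

How it is judged (in metres and radians):
On the way, in this order (a step that is already met when the one before it is completed fails the run):
1. all three offcuts lie in the catch tray (y of offcut0 in the frame of fixture between -0.197 and -0.121 m and x of offcut0 in the frame of fixture between -0.063 and 0.063 m and height (world z) of each of offcut0, offcut1, offcut2 below 0.022 m and y of offcut1 in the frame of fixture between -0.197 and -0.121 m and x of offcut1 in the frame of fixture between -0.063 and 0.063 m and y of offcut2 in the frame of fixture between -0.197 and -0.121 m and x of offcut2 in the frame of fixture between -0.063 and 0.063 m), for 0.2 s.
2. the scraper is set down on the bench and let go (height (world z) of scraper below 0.015 m and contact force between scraper and the fingers below 0.1 N and contact force between scraper and fixture below 0.1 N and linear speed of scraper below 0.05 m/s), for 0.2 s.
3. the cap is fully down in the collar at its entry angle (horizontal distance between cap_seat and collar_top below 0.006 m and z of cap_seat in the frame of collar_top between -0.002 and 0.0045 m and angle between cap's own z axis and vertical below 0.1 rad and angle between the x axis of cap and the x axis of fixture, either way round below 0.3 rad and value of joint carrier below 0.2 rad), for 0.1 s.
At the end, for the whole second after the job is handed in: Cap gripped (over 2 N), seated (6 mm of the axis, flange within 4.5 mm of the collar top, upright within 0.1 rad), turned clockwise 45 +- 9 degrees, carrier over 0.4 rad; offcuts in the tray; scraper on the bench (underside below 15 mm), off fingers and fixture (all of step 1 and all of step 2 and horizontal distance between cap_seat and collar_top below 0.006 m and z of cap_seat in the frame of collar_top between -0.002 and 0.0045 m and angle between cap's own z axis and vertical below 0.1 rad and angle between the x axis of cap and the x axis of fixture, either way round between 0.625 and 0.945 rad and value of joint carrier above 0.4 rad and contact force between cap and the fingers above 2 N); the arm keeps its last pose, push and grip.
It fails at once if the cap was turned on into the catch (carrier past 1.2 rad) (value of joint carrier above 1.2 rad).
It fails at once if an offcut was pushed with the fingers (contact force between any of offcut0, offcut1, offcut2 and the fingers above 0.5 N).
It fails at once if a bystander was moved by more than 30 mm (distance of any of roller0, roller1, roller2, roller3, pin0, pin1, oiler from where it was at the start of the episode above 0.03 m).
It also fails if it takes over 69 s, if anything falls off the work surface, if the arm or the gripper's body presses on something with over 40 N, if the wrist force passes 120 N, or if a joint passes its speed limit or range.

## Robot

A 6-joint arm with a two-finger parallel gripper is mounted at the origin on the work surface. World frame = base frame: x ahead of the robot, y to its left, z up, the work surface at z = 0. Lengths are in mm, angles in rad, forces in N, time in s.
With the tool pointing down it reaches from about 425 to 1125 mm from the base axis. Payload 14.9 kg.
Tool frame: the origin (TCP) lies midway between the tips of the shut fingers; the grasp point (between the pads) lies 19 mm behind it (robot.grasp_offset is the distance from the TCP to the grasp point, in mm); x points along the fingers, z is the direction in which the jaws open and shut, and the axes are right-handed (so a half turn about x gives the same grasp; the last joint's range is limited). The gripper opens to 91 mm and grips with 3 to 60 N. Pads are 32 mm wide; open, the fingers measure 118 mm over their backs; the gripper's body (76 mm by 178 mm) begins 60 mm behind the grasp point.
Start: joints at [1.138, 0.379, 1.734, -0, 1.028, -0.033], TCP at [272.472, 644.807, 179.632] pointing down, gripper open.
Joint ranges: [-2.77, 2.77], [-0.74, 2.19], [0, 2.66], [-1.06, 4.2], [0.31, 2.87], [-3.08, 3.08]. Speed limits (rad/s): [1.89, 1.89, 2.39, 3.14, 3.14, 3.14].

## Interface

Orientations are given as a rotation vector (axis times angle).
In Python, from rig import robot, optics gives the robot as it stands.
- The arm moves only by the tool step_arm, never from a script. Its argument "rows" is a list of rows, each a list of 5 numbers: the closure, from 0 (fully open) to 1 (shut), then the shift along the tool's x, y, z in m, then the turn about the tool's x in degrees. A call has exactly 5 rows; each row shifts and turns the pose as measured when the row begins, along the tool's axes as they then stand; what a row does not reach is not made up. A row lasts 1/10 s, in which the tool goes at most 50 mm and 8.59 degrees, less where a joint would pass 70% of its speed; a pose out of reach is approached as far as the arm can. A call with a gripper value outside its range is refused whole. The fingers move at their own pace and stop on an object; "squeeze" is the grip in N (left out, the last holds). Time passes only in rows, so rows that do not move let the fingers close, or fill a call up. It gives the time, the measured TCP pose, the force and the opening at its end, in the units of the state.
- robot.read_state(): the state, without advancing time (a new reading comes with each control period).
- optics.get_image(name): name is "scene" or "top"; returns (picture, depth): 384x512x3 uint8, red, green, blue; 384x512 float32, mm along the optical axis (not along the pixel's ray), 0 where there is no reading.
- optics.camera_model(name): a dict with "vertical_fov" (degrees; the focal length in pixels is half the picture's height over the tangent of half this angle, whatever the lens; pixels are square), "cx", "cy" (the principal point, pixels), "T" (4x4, takes a point from camera to world coordinates). Camera axes: x right, y down, z forward; pixel columns grow to the right and rows downward; lengths in mm; the calibration is good to about 2 mm. A picture is of the moment at which its call begins. camera_model takes no time and is no camera call.
- robot.hand_in(): hands the job in, once; it reports no verdict.
The state is a dict: "clock": time; "joint_positions": joint angles; "qvel": joint speeds; "joint_torque": joint torques, N m; "eef_pos": TCP position; "ee_rot": TCP orientation; "contact_force": force on the tool from outside, world axes, zero at the start; "moment": the same for the moment, N m; "width": finger opening in mm.
Only numpy, scipy, OpenCV 4.12 (cv2) and the standard library are available. Lean on these libraries where they do the work, as an engineer would, in place of code of your own. Each camera call takes 0.05 s, during which the arm holds its last target. There are 200 camera calls.

## Working session

There is one attempt and no reset: what is moved stays moved. The work goes in short steps, Python scripts to look and compute and a tool call to move; the robot and the scene stay as the last step left them, time stands still between calls to the robot, and variables do not carry over. Pictures are saved under pics/ and viewed, about 8 in all and at most 12, crops included, and the job is handed in when it is done.

Besides the shell and the picture viewer there is one more tool, called as name(argument=value, ...) on one line, values as JSON. step_arm: Moves the arm, as the interface text tells. Its arguments: {"type":"object","properties":{"rows":{"type":"array","items":{"type":"array","items":{"type":"number"}}},"squeeze":{"type":"number"}},"required":["rows"]}

```bash
ls; mkdir -p pics; cat > h.py <<'E'
import numpy as np, cv2
from rig import robot, optics
def K(n):
    m=optics.camera_model(n); f=192/np.tan(np.radians(m["vertical_fov"])/2)
    return f,m["cx"],m["cy"],np.array(m["T"])
def ray(n,u,v,z):
    f,cx,cy,T=K(n); d=T[:3,:3]@np.array([(u-cx)/f,(v-cy)/f,1]); o=T[:3,3]
    return o+d*(z-o[2])/d[2]
def cloud(n,dep):
    f,cx,cy,T=K(n); v,u=np.mgrid[:384,:512]
    P=np.stack([(u-cx)/f*dep,(v-cy)/f*dep,dep],-1)
    return P@T[:3,:3].T+T[:3,3]
def proj(n,p):
    f,cx,cy,T=K(n); q=T[:3,:3].T@(np.array(p)-T[:3,3]); return cx+f*q[0]/q[2],cy+f*q[1]/q[2]
def save(name,im,s=1): cv2.imwrite('pics/'+name,cv2.resize(im[:,:,::-1],None,fx=s,fy=s,interpolation=cv2.INTER_CUBIC))
E
python3 - <<'E'
from h import *
for n in("scene","top"):
    im,d=optics.get_image(n); np.savez(n+'0.npz',im=im,d=d); save(n+'0.png',im,1.5)
    print(n,optics.camera_model(n))
print(robot.read_state())
E
```

```text
pics
scene {'vertical_fov': 53.4670790874904, 'cx': 251.77138966246451, 'cy': 188.5367506317665, 'T': array([[ 6.43605368e-01,  5.26590762e-01, -5.55404627e-01,
         1.14071746e+03],
       [ 7.65317407e-01, -4.50227494e-01,  4.59983118e-01,
        -4.01281704e+02],
       [-7.83557241e-03, -7.21108433e-01, -6.92777909e-01,
         7.29902977e+02],
       [ 0.00000000e+00,  0.00000000e+00,  0.00000000e+00,
         1.00000000e+00]])}
top {'vertical_fov': 43.08826394310381, 'cx': 252.21242164351483, 'cy': 187.61515680179298, 'T': array([[ 9.12807996e-03, -9.82172686e-01,  1.87759134e-01,
         3.39896724e+02],
       [-9.99860977e-01, -1.15850023e-02, -1.19922896e-02,
         6.21922857e+01],
       [ 1.39536893e-02, -1.87623564e-01, -9.82141890e-01,
         1.30910085e+03],
       [ 0.00000000e+00,  0.00000000e+00,  0.00000000e+00,
         1.00000000e+00]])}
{'clock': 0.1, 'joint_positions': array([ 1.13770123e+00,  3.79333395e-01,  1.73470955e+00, -3.78306637e-05,
        1.02849431e+00, -3.33277243e-02]), 'qvel': array([ 0.00147805, -0.00122239, -0.00289466, -0.00070204,  0.00175436,
        0.00047987]), 'joint_torque': array([-2.17516128e-03, -7.65046048e+01, -4.35295630e+01,  6.52029994e-02,
        3.97802819e-02,  1.25739146e-05]), 'eef_pos': array([272.31653929, 644.44973578, 179.07610901]), 'ee_rot': array([-0.91043324,  1.37300915,  0.90957193]), 'contact_force': array([-0.13364748,  0.2576704 ,  0.29325376]), 'moment': array([-0.02174228, -0.01287539, -0.00077133]), 'width': 90.97320512897704}
```

View pics/top0.png

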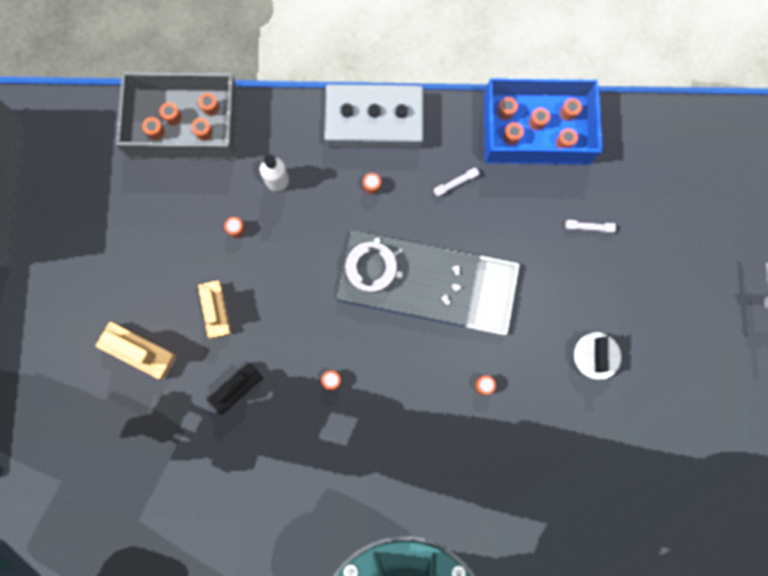

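View pics/scene0.png

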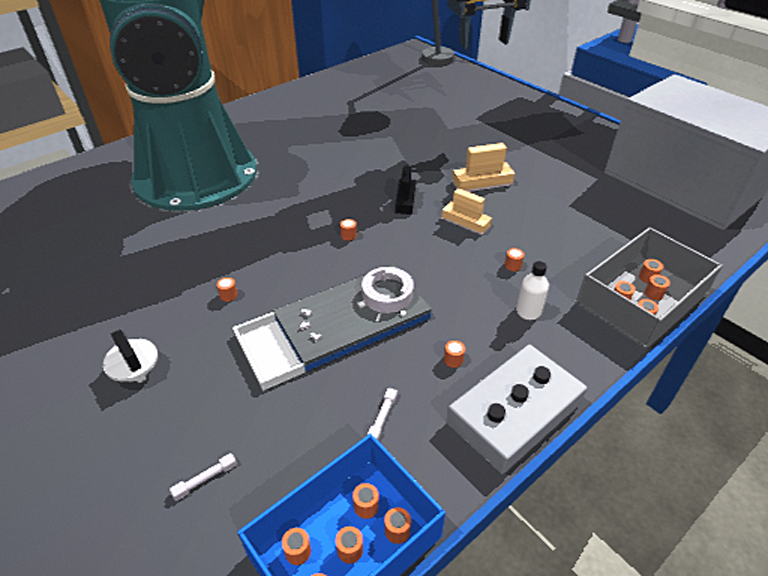

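Viewed 2. The top view shows three candidate scrapers (enlarged px): a large wooden one at (135,350), a small wooden one at (213,308) and a black one at (235,388). The small wooden one fits, being not black and the smaller of its colour. The collar is at (371,266), the tray at (493,295) and the cap at (597,356). The offcuts are at (457,270), (456,288) and (446,300).

```bash
python3 - <<'E'
from h import *
D=np.load('top0.npz'); im,d=D['im'],D['d']; P=cloud('top',d); z=P[...,2]
hsv=cv2.cvtColor(im,cv2.COLOR_RGB2HSV)
def box(x0,y0,x1,y1):
    m=np.zeros((384,512),bool); m[int(y0/1.5):int(y1/1.5),int(x0/1.5):int(x1/1.5)]=1; return m
def rect(m,lab):
    p=P[m][:,:2].astype(np.float32); r=cv2.minAreaRect(p); print(lab,m.sum(),'z',np.percentile(P[m][:,2],[5,50,95]).round(1),'c',np.round(r[0],1),'size',np.round(r[1],1),'ang',round(r[2],1)); return r
b=box(190,270,240,345)
rect(b&(z>15)&(z<35),'foot'); rect(b&(z>55),'rib')
b=box(80,310,180,385); rect(b&(z>15)&(z<35),'bigfoot')
b=box(330,225,475,335)
rect(b&(z>20)&(z<31),'plate'); m=b&(z>48)&(z<60); rect(m,'collar')
pts=np.argwhere(m)[:,::-1].astype(np.float32); (c,r)=cv2.minEnclosingCircle(pts); print('collar px',c,r,ray('top',*c,53))
# marks around collar
b2=box(320,220,425,300); 
rect(box(470,250,530,340)&(z>13)&(z<24),'trayrim')
b=box(560,320,640,390); rect(b&(z>60),'capbar'); m=b&(z>27)&(z<36); rect(m,'flange')
m=b&(z>25); pts=np.argwhere(m&(z<40))[:,::-1].astype(np.float32); c,r=cv2.minEnclosingCircle(pts); print('flange',ray('top',*c,31.5),r)
# offcuts
off=(box(435,255,470,310)&(z>29)&(z<40)).astype(np.uint8)
n,l,s,ce=cv2.connectedComponentsWithStats(off)
for i in range(1,n): 
    print('off',s[i,4],ce[i],ray('top',*ce[i],32))
s0=im[170:205,145:330]
crop=np.hstack([im[180:240,120:180],im[150:210,225:285],im[150:210,280:340],im[205:265,370:430]])
save('crop1.png',crop,3.3)
S=np.load('scene0.npz'); save('crop2.png',S['im'][170:260,150:300],4)
E
```

```text
foot 282 z [18.8 24.  29.7] c [533.8 338.8] size [97.8 37.3] ang 13.6
rib 193 z [60.4 69.8 74.9] c [436.5 218.4] size [364.5  46.6] ang 51.0
bigfoot 493 z [25.1 31.2 34.4] c [458.2 470.6] size [127.9  47.7] ang 63.8
plate 3245 z [21.6 25.7 29.8] c [594.6 -10.9] size [244.8 131.5] ang 79.1
collar 458 z [49.1 53.3 57.3] c [608.2  60.1] size [85.4 86.2] ang 73.2
collar px (247.17901611328125, 177.1049346923828) 16.43609046936035 [608.12386904  60.40308162  53.        ]
trayrim 214 z [14.3 20.7 23.6] c [ 567.5 -151.3] size [ 88.2 132. ] ang 79.5
capbar 173 z [61.7 68.  74.9] c [ 387.9 -152. ] size [ 59.4 435. ] ang 20.4
flange 452 z [28.4 32.2 35.2] c [ 457.  -339.5] size [78.  79.1] ang 32.9
flange [ 457.07099624 -339.72069458   31.5       ] 15.574236869812012
off 1 [296. 170.] [633.78186759 -71.01055439  32.        ]
off 2 [301.  170.5] [632.56613842 -84.49632025  32.        ]
off 1 [303. 171.] [631.25097179 -89.88154424  32.        ]
off 1 [293. 172.] [628.15856334 -62.87633913  32.        ]
off 1 [295. 172.] [628.22470747 -68.27031344  32.        ]
off 1 [297. 173.] [625.5320005  -73
[... 2379 characters left out ...]
-101.14420913   32.        ]
off 1 [310. 196.] [ 563.07652583 -107.87865224   32.        ]
off 1 [312. 198.] [ 557.72328037 -113.15146598   32.        ]
off 4 [292.75 202.  ] [546.3350575  -61.66787427  32.        ]
off 4 [306.   201.75] [547.41087527 -97.0023738   32.        ]
off 1 [309. 201.] [ 549.52540172 -105.03135755   32.        ]
off 1 [301. 203.] [543.8902404  -83.63431203  32.        ]
off 1 [311. 203.] [ 544.19259289 -110.29576793   32.        ]
off 1 [290. 204.] [540.86608326 -54.309899    32.        ]
off 1 [296. 204.] [541.04681741 -70.28843319  32.        ]
off 1 [305. 205.] [538.62701807 -94.2363628   32.        ]
off 1 [308. 204.] [ 541.40847487 -102.26222588   32.        ]
```

View pics/crop1.png

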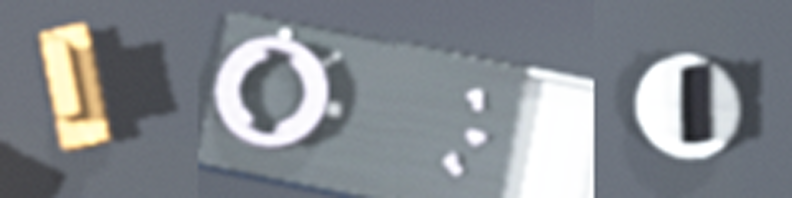

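The third picture (crop) confirms the targets. The small wooden scraper is at (75,88), and its long axis runs roughly along image vertical. The collar shows its entry pin at (286,33), long mark at (333,57) and square block at (334,108). The three offcuts lie at (475,99), (475,136) and (453,163), and the cap's black bar is at (697,104).

```bash
cat >> h.py <<'E'
from scipy.spatial.transform import Rotation as R
FX=np.radians(-10.9); FO=np.array([596.4,-0.6])
def fix(x,y):
    c,s=np.cos(FX),np.sin(FX); return FO+np.array([c*x-s*y,s*x+c*y])
def tofix(p):
    c,s=np.cos(FX),np.sin(FX); q=np.array(p[:2])-FO; return np.array([c*q[0]+s*q[1],-s*q[0]+c*q[1]])
def plan(x=None,y=None,z=None,yaw=None):
    """yaw deg: direction of tool z (jaw axis) mod 180. Prints shift in tool axes (mm) and turn about tool x (deg)"""
    s=robot.read_state(); M=R.from_rotvec(s['ee_rot']).as_matrix(); p=s['eef_pos']
    t=np.array([p[i] if v is None else v for i,v in enumerate((x,y,z))])
    cy=np.degrees(np.arctan2(M[1,2],M[0,2]))
    print('t',round(s['clock'],2),'p',p.round(1),'yaw',round(cy,2),'tilt',round(np.degrees(np.arccos(-M[2,0])),2),'F',s['contact_force'].round(1),'Mz',round(s['moment'][2],2),'w',round(s['width'],1),'q',s['joint_positions'].round(2))
    if yaw is not None:
        dy=(yaw-cy+90)%180-90; print(' turn',round(-dy,2))
    print(' shift now',(M.T@(t-p)).round(1), 'tool y,z in world',M[:2,1].round(2),M[:2,2].round(2))
E
python3 - <<'E'
from h import *
D=np.load('top0.npz'); im,d=D['im'],D['d']; P=cloud('top',d); z=P[...,2]
V=im.max(2); hsv=cv2.cvtColor(im,cv2.COLOR_RGB2HSV)
def box(x0,y0,x1,y1):
    m=np.zeros((384,512),bool); m[int(y0/1.5):int(y1/1.5),int(x0/1.5):int(x1/1.5)]=1; return m
def rect(m,lab):
    p=P[m][:,:2].astype(np.float32); r=cv2.minAreaRect(p); print(lab,m.sum(),'z',np.median(P[m][:,2]),'c',np.round(r[0],1),'mean',p.mean(0),'size',np.round(r[1],1),'ang',round(r[2],1))
    e=np.cov(p.T); w,v=np.linalg.eigh(e); print('  axis deg',np.degrees(np.arctan2(v[1,1],v[0,1]))%180)
b=box(190,270,240,345)
rect(b&(z>64)&(z<77),'rib'); rect(b&(z>15)&(z<77),'all')
b=box(560,320,640,390); rect(b&(z>61)&(z<76),'bar'); rect(b&(V<50)&(z>40)&(z<76),'bar black')
for k in ('roller','oiler'): pass
m=((hsv[...,0]<12)&(hsv[...,1]>120)).astype(np.uint8)
n,l,s,ce=cv2.connectedComponentsWithStats(m)
for i in range(1,n):
    if s[i,4]>15: print('red',s[i,4],ray('top',*ce[i],28).round(0))
for q in [(190,115),(304,121),(394,151)]: print(ray('top',*q,8).round(0))
plan(533.8,338.8,100,103.6)
E
```

```text
rib 169 z 70.05594696584421 c [533.2 338.5] mean [533.0936  338.18582] size [61.7 18.8] ang 14.0
  axis deg 14.401793715129628
all 506 z 28.134114170165162 c [533.8 338.8] mean [530.2246 334.0311] size [97.8 37.3] ang 13.6
  axis deg 10.43791902754299
bar 161 z 67.89871808309044 c [ 457.1 -338.8] mean [ 457.5379  -338.23645] size [15.3 59.7] ang 87.9
  axis deg 178.21219612999855
bar black 34 z 55.10652569212459 c [ 456.  -332.1] mean [ 452.88004 -331.92664] size [51.7  2.8] ang 0.7
  axis deg 178.7280494389058
red 75 [916. 366.  28.]
red 92 [897. 438.  28.]
red 27 [ 913. -192.   28.]
red 49 [ 913. -307.   28.]
red 47 [ 892. -247.   28.]
red 99 [869. 467.  28.]
red 74 [867. 376.  28.]
red 44 [ 864. -198.   28.]
red 40 [ 855. -298.   28.]
red 42 [762.  61.  28.]
red 45 [676. 305.  28.]
red 52 [407. 128.  28.]
red 51 [ 403. -139.   28.]
[793. 222.   8.]
[780. -97.   8.]
[ 697. -346.    8.]
t 0.1 p [272.3 644.4 179.1] yaw 67.1 tilt 0.05 F [-0.1  0.3  0.3] Mz -0.0 w 91.0 q [ 1.14  0.38  1.73 -0.    1.03 -0.03]
 turn -36.5
 shift now [  79.2 -359.8 -179.7] tool y,z in world [-0.92  0.39] [0.39 0.92]
```

```bash
cat >> h.py <<'E'
def rows(x=None,y=None,z=None,yaw=None,N=5):
    s=robot.read_state(); M=R.from_rotvec(s['ee_rot']).as_matrix(); p=s['eef_pos']
    t=np.array([p[i] if v is None else v for i,v in enumerate((x,y,z))])
    cy=np.degrees(np.arctan2(M[1,2],M[0,2])); a=0 if yaw is None else -((yaw-cy+90)%180-90)
    plan(x,y,z,yaw)
    for k in range(N):
        Mk=M@R.from_rotvec([np.radians(a*k/N),0,0]).as_matrix()
        print(' ',[float(q) for q in (Mk.T@(t-p)/N/1000).round(4)],round(a/N,2))
E
python3 -c "
from h import *
rows(533.4,338.7,150,103.8,10)"
```

```text
t 0.1 p [272.3 644.4 179.1] yaw 67.1 tilt 0.05 F [-0.1  0.3  0.3] Mz -0.0 w 91.0 q [ 1.14  0.38  1.73 -0.    1.03 -0.03]
 turn -36.7
 shift now [  29.2 -359.5 -180. ] tool y,z in world [-0.92  0.39] [0.39 0.92]
  [0.0029, -0.0359, -0.018] -3.67
  [0.0029, -0.0347, -0.0203] -3.67
  [0.0029, -0.0334, -0.0224] -3.67
  [0.0029, -0.0318, -0.0245] -3.67
  [0.0029, -0.0302, -0.0265] -3.67
  [0.0029, -0.0285, -0.0284] -3.67
  [0.0029, -0.0266, -0.0302] -3.67
  [0.0029, -0.0246, -0.0318] -3.67
  [0.0029, -0.0225, -0.0333] -3.67
  [0.0029, -0.0203, -0.0347] -3.67
```

step_arm(rows=[[0,0.003,-0.036,-0.018,-3.7],[0,0.003,-0.035,-0.02,-3.7],[0,0.003,-0.033,-0.022,-3.7],[0,0.003,-0.032,-0.025,-3.7],[0,0.003,-0.03,-0.027,-3.7]], squeeze=30)

```text
clock: 0.6
eef_pos: [404.2, 489.7, 162.4]
ee_rot: [-1.166, 1.239, 1.166]
contact_force: [0.7, -0.0, -0.3]
width: 91.1
```

step_arm(rows=[[0,0.003,-0.028,-0.028,-3.7],[0,0.003,-0.027,-0.03,-3.7],[0,0.003,-0.025,-0.032,-3.7],[0,0.003,-0.022,-0.033,-3.7],[0,0.003,-0.02,-0.035,-3.7]])

```text
clock: 1.1
eef_pos: [542.0, 333.0, 145.8]
ee_rot: [-1.411, 1.069, 1.412]
contact_force: [-0.1, 0.4, 0.3]
width: 91.4
```

```bash
python3 -c "
from h import *
rows(533.4,338.7,100,103.8,5)"
```

```text
t 1.1 p [542.  333.  145.8] yaw 105.91 tilt 0.21 F [-0.1  0.4  0.3] Mz 0.05 w 91.4 q [ 0.51  0.32  1.88 -0.    0.94 -1.33]
 turn 2.11
 shift now [45.8  6.6  7.9] tool y,z in world [-0.96 -0.27] [-0.27  0.96]
  [0.0092, 0.0013, 0.0016] 0.42
  [0.0092, 0.0013, 0.0016] 0.42
  [0.0092, 0.0013, 0.0016] 0.42
  [0.0092, 0.0014, 0.0015] 0.42
  [0.0092, 0.0014, 0.0015] 0.42
```

step_arm(rows=[[0,0.015,0.003,0.004,1.0],[0,0.015,0.003,0.003,1.0],[0,0.013,0.0,0.0,0],[0,0.0,0.0,0.0,0],[0,0,0,0,0]])

```text
clock: 1.6
eef_pos: [534.5, 335.8, 98.6]
ee_rot: [-1.383, 1.093, 1.386]
contact_force: [-1.0, 0.6, -0.2]
width: 91.1
```

```bash
python3 -c "
from h import *
rows(533.4,338.7,33,103.8,5)"
```

```text
t 1.6 p [534.5 335.8  98.6] yaw 103.71 tilt 0.35 F [-1.   0.6 -0.2] Mz 0.02 w 91.1 q [ 0.52  0.38  1.91 -0.    0.86 -1.29]
 turn -0.09
 shift now [65.6 -0.   3.3] tool y,z in world [-0.97 -0.24] [-0.24  0.97]
  [0.0131, -0.0, 0.0007] -0.02
  [0.0131, -0.0, 0.0007] -0.02
  [0.0131, -0.0, 0.0007] -0.02
  [0.0131, -0.0, 0.0007] -0.02
  [0.0131, -0.0, 0.0007] -0.02
```

step_arm(rows=[[0,0.02,0.0,0.001,0],[0,0.02,0.0,0.001,0],[0,0.015,0.0,0.001,0],[0,0.008,0.0,0.0,0],[0,0,0,0,0]])

```text
clock: 2.1
eef_pos: [533.6, 342.0, 35.7]
ee_rot: [-1.387, 1.087, 1.387]
contact_force: [-0.2, -0.8, -0.4]
width: 91.1
```

step_arm(rows=[[1,0,0,0,0],[1,0,0,0,0],[1,0,0,0,0],[1,0,0,0,0],[1,0,0,0,0]])

```text
clock: 2.6
eef_pos: [535.0, 342.9, 38.4]
ee_rot: [-1.387, 1.084, 1.385]
contact_force: [0.0, 0.5, 0.4]
width: 54.0
```

```bash
python3 -c "
from h import *
rows(533.4,338.7,33,103.8,5)"
```

```text
t 2.6 p [535.  342.9  38.4] yaw 103.94 tilt 0.06 F [0.  0.5 0.4] Mz 0.06 w 54.0 q [ 0.53  0.47  1.91 -0.    0.76 -1.28]
 turn 0.14
 shift now [ 5.4  2.5 -3.7] tool y,z in world [-0.97 -0.24] [-0.24  0.97]
  [0.0011, 0.0005, -0.0007] 0.03
  [0.0011, 0.0005, -0.0007] 0.03
  [0.0011, 0.0005, -0.0007] 0.03
  [0.0011, 0.0005, -0.0007] 0.03
  [0.0011, 0.0005, -0.0007] 0.03
```

step_arm(rows=[[1,0.004,0.001,-0.003,0],[1,0.001,0.001,-0.001,0],[1,0,0,0,0],[1,0,0,0,0],[1,0,0,0,0]])

```text
clock: 3.1
eef_pos: [534.0, 338.0, 33.2]
ee_rot: [-1.387, 1.084, 1.385]
contact_force: [-0.1, 1.9, 0.7]
width: 17.1
```

```bash
python3 -c "
from h import *
rows(533.4,338.7,33,103.8,1)
for i in range(4): print(robot.read_state()['eef_pos'],robot.read_state()['width'])"
```

```text
t 3.1 p [534.  338.   33.2] yaw 103.92 tilt 0.07 F [-0.1  1.9  0.7] Mz -0.01 w 17.1 q [ 0.53  0.48  1.92 -0.    0.74 -1.29]
 turn 0.12
 shift now [0.2 0.4 0.8] tool y,z in world [-0.97 -0.24] [-0.24  0.97]
  [0.0002, 0.0004, 0.0008] 0.12
[533.993775   337.9910539   33.15370227] 17.136122425986617
[533.993775   337.9910539   33.15370227] 17.136122425986617
[533.993775   337.9910539   33.15370227] 17.136122425986617
[533.993775   337.9910539   33.15370227] 17.136122425986617
```

step_arm(rows=[[1,-0.01,0,0,0],[1,-0.025,0,0,0],[1,-0.03,0,0,0],[1,-0.022,0,0,0],[1,0,0,0,0]])

```text
clock: 3.6
eef_pos: [533.1, 337.6, 124.3]
ee_rot: [-1.387, 1.086, 1.386]
contact_force: [0.4, -0.2, -1.6]
width: 17.5
```

```bash
python3 -c "
from h import *
x,y=fix(0,-38);print(x,y)
rows(x,y,118,79.1,10)"
```

```text
589.2143731663841 -37.91443108246486
t 3.6 p [533.1 337.6 124.3] yaw 103.94 tilt 0.09 F [ 0.4 -0.2 -1.6] Mz -0.01 w 17.5 q [ 0.53  0.34  1.9  -0.    0.9  -1.29]
 turn 24.84
 shift now [   6.8   36.  -378. ] tool y,z in world [-0.97 -0.24] [-0.24  0.97]
  [0.0007, 0.0036, -0.0378] 2.48
  [0.0007, 0.002, -0.0379] 2.48
  [0.0007, 0.0003, -0.038] 2.48
  [0.0007, -0.0013, -0.0379] 2.48
  [0.0007, -0.003, -0.0379] 2.48
  [0.0007, -0.0046, -0.0377] 2.48
  [0.0007, -0.0062, -0.0375] 2.48
  [0.0007, -0.0079, -0.0371] 2.48
  [0.0007, -0.0095, -0.0368] 2.48
  [0.0007, -0.0111, -0.0363] 2.48
```

step_arm(rows=[[1,0.0,0.003,-0.025,2.5],[1,0.0,0.002,-0.038,2.5],[1,0.0,0.0,-0.038,2.5],[1,0.0,-0.001,-0.038,2.5],[1,0.0,-0.003,-0.038,2.5]])

```text
clock: 4.1
eef_pos: [557.3, 160.2, 122.9]
ee_rot: [-1.227, 1.199, 1.227]
contact_force: [-0.4, 0.5, -1.8]
width: 17.4
```

step_arm(rows=[[1,0.0,-0.005,-0.038,2.5],[1,0.0,-0.006,-0.037,2.5],[1,0.0,-0.008,-0.037,2.5],[1,0.0,-0.009,-0.037,2.5],[1,0.0,-0.008,-0.02,2.5]])

```text
clock: 4.6
eef_pos: [581.0, -19.8, 119.4]
ee_rot: [-1.056, 1.303, 1.06]
contact_force: [-0.1, 0.4, -1.4]
width: 17.8
```

```bash
python3 -c "
from h import *
x,y=fix(0,-38)
rows(x,y,75,79.1,5)"
```

```text
t 4.6 p [581.  -19.8 119.4] yaw 78.3 tilt 0.28 F [-0.1  0.4 -1.4] Mz 0.02 w 17.8 q [-0.07  0.28  2.   -0.    0.87 -1.44]
 turn -0.8
 shift now [ 44.4 -11.9 -15.9] tool y,z in world [-0.98  0.2 ] [0.2  0.98]
  [0.0089, -0.0024, -0.0032] -0.16
  [0.0089, -0.0024, -0.0032] -0.16
  [0.0089, -0.0024, -0.0032] -0.16
  [0.0089, -0.0024, -0.0032] -0.16
  [0.0089, -0.0023, -0.0032] -0.16
```

step_arm(rows=[[1,0.01,-0.005,-0.007,-0.4],[1,0.015,-0.005,-0.007,-0.3],[1,0.013,-0.002,-0.002,0],[1,0.004,0,0,0],[1,0,0,0,0]])

```text
clock: 5.1
eef_pos: [588.0, -39.0, 70.6]
ee_rot: [-1.065, 1.301, 1.073]
contact_force: [0.4, -0.2, -1.7]
width: 17.4
```

```bash
python3 - <<'E'
from h import *
x,y=fix(0,-38)
rows(x,y,60,79.1,3)
im,d=optics.get_image('top'); save('mid.png',im[120:260,200:380],4)
E
```

```text
t 5.1 p [588.  -39.   70.6] yaw 79.09 tilt 0.51 F [ 0.4 -0.2 -1.7] Mz 0.04 w 17.4 q [-0.1   0.37  2.   -0.    0.79 -1.48]
 turn -0.01
 shift now [10.6 -1.1  1.3] tool y,z in world [-0.98  0.19] [0.19 0.98]
  [0.0035, -0.0004, 0.0004] -0.0
  [0.0035, -0.0004, 0.0004] -0.0
  [0.0035, -0.0004, 0.0004] -0.0
```

View pics/mid.png

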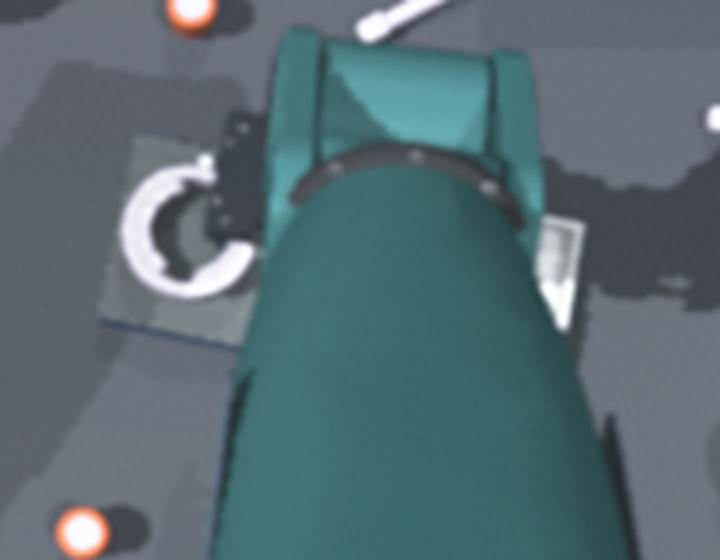

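View 4: the arm hides the plate from the top camera, so I go by the poses, with the scraper about 12 mm above the plate.

step_arm(rows=[[1,0.004,-0.001,0.001,0],[1,0.004,0.0,0,0],[1,0.002,0,0,0],[1,0.001,0,0,0],[1,0,0,0,0]])

```text
clock: 5.65
eef_pos: [589.9, -36.6, 60.1]
ee_rot: [-1.067, 1.298, 1.074]
contact_force: [0.1, -0.2, -2.1]
width: 17.5
```

```bash
python3 - <<'E'
from h import *
x,y=fix(0,-38)
rows(x,y,60,79.1,1)
print(tofix(robot.read_state()['eef_pos']))
E
```

```text
t 5.65 p [589.9 -36.6  60.1] yaw 79.23 tilt 0.4 F [ 0.1 -0.2 -2.1] Mz -0.04 w 17.5 q [-0.1   0.38  2.   -0.    0.77 -1.48]
 turn 0.13
 shift now [ 0.1  0.4 -1.4] tool y,z in world [-0.98  0.19] [0.19 0.98]
  [0.0001, 0.0004, -0.0014] 0.13
[  0.39491636 -36.55839791]
```

step_arm(rows=[[1,0.0005,0,-0.005,0],[1,0.0005,0,-0.007,0],[1,0.0005,0,-0.007,0],[1,0,0,-0.007,0],[1,0,0,-0.006,0]])

```text
clock: 6.15
eef_pos: [583.7, -70.5, 59.1]
ee_rot: [-1.068, 1.297, 1.073]
contact_force: [0.1, 0.6, -2.8]
width: 17.3
```

```bash
python3 - <<'E'
from h import *
x,y=fix(0,-112)
rows(x,y,59.7,79.1,5)
print(tofix(robot.read_state()['eef_pos']))
E
```

```text
t 6.15 p [583.7 -70.5  59.1] yaw 79.25 tilt 0.35 F [ 0.1  0.6 -2.8] Mz 0.02 w 17.3 q [-0.16  0.38  2.   -0.    0.76 -1.54]
 turn 0.15
 shift now [ -0.5   0.9 -40.9] tool y,z in world [-0.98  0.19] [0.19 0.98]
  [-0.0001, 0.0002, -0.0082] 0.03
  [-0.0001, 0.0002, -0.0082] 0.03
  [-0.0001, 0.0002, -0.0082] 0.03
  [-0.0001, 0.0002, -0.0082] 0.03
  [-0.0001, 0.0002, -0.0082] 0.03
[  0.78893893 -71.08117784]
```

step_arm(rows=[[1,0,0,-0.007,0],[1,0,0.001,-0.008,0],[1,0,0,-0.008,0],[1,0,0,-0.007,0],[1,0,0,-0.006,0]])

```text
clock: 6.65
eef_pos: [575.2, -109.4, 59.2]
ee_rot: [-1.067, 1.298, 1.073]
contact_force: [-0.6, 0.2, -1.5]
width: 17.8
```

```bash
python3 - <<'E'
from h import *
x,y=fix(0,-114)
rows(x,y,59.7,79.1,1)
print(tofix(robot.read_state()['eef_pos']))
E
```

```text
t 6.65 p [ 575.2 -109.4   59.2] yaw 79.2 tilt 0.35 F [-0.6  0.2 -1.5] Mz -0.03 w 17.8 q [-0.23  0.38  2.01 -0.    0.76 -1.61]
 turn 0.1
 shift now [-0.4 -0.3 -3.1] tool y,z in world [-0.98  0.19] [0.19 0.98]
  [-0.0004, -0.0003, -0.0031] 0.1
[  -0.28578652 -110.88421592]
```

step_arm(rows=[[1,0,0,-0.004,0],[1,0,0,0,0],[1,0,0,0.004,0],[1,-0.02,0,0.0,0],[1,-0.04,0,0,0]])

```text
clock: 7.15
eef_pos: [572.1, -108.8, 115.8]
ee_rot: [-1.062, 1.303, 1.079]
contact_force: [0.6, 0.2, -1.5]
width: 17.4
```

```bash
python3 - <<'E'
from h import *
im,d=optics.get_image('scene'); np.savez('scene1.npz',im=im,d=d); save('push.png',im[150:280,100:330],3)
plan()
E
```

```text
t 7.2 p [ 576.  -109.6  123.2] yaw 79.16 tilt 0.35 F [ 6.6 -1.7  5.2] Mz -0.0 w 17.1 q [-0.23  0.28  1.99 -0.    0.88 -1.61]
 shift now [0. 0. 0.] tool y,z in world [-0.98  0.19] [0.19 0.98]
```

View pics/push.png

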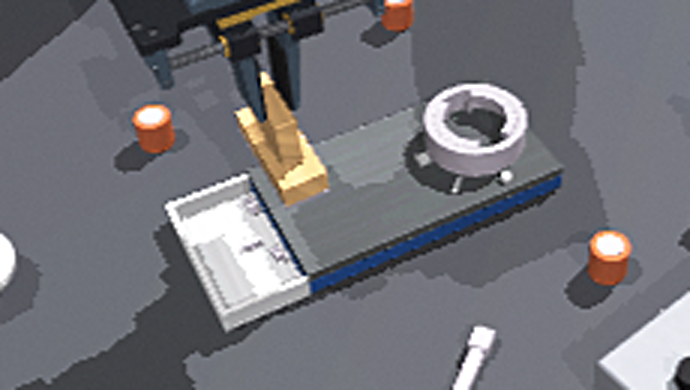

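View 5: the tray shows three dark specks by the plate edge at (255,205), (257,250) and (278,258). The plate looks clear except behind the scraper. I'll recheck once the arm is away.

```bash
python3 - <<'E'
from h import *
rows(535,270,123,90,10)
E
```

```text
t 7.2 p [ 576.  -109.6  123.2] yaw 79.16 tilt 0.35 F [ 6.6 -1.7  5.2] Mz -0.0 w 17.1 q [-0.23  0.28  1.99 -0.    0.88 -1.61]
 turn -10.84
 shift now [2.000e-01 1.116e+02 3.651e+02] tool y,z in world [-0.98  0.19] [0.19 0.98]
  [0.0, 0.0112, 0.0365] -1.08
  [0.0, 0.0105, 0.0367] -1.08
  [0.0, 0.0098, 0.0369] -1.08
  [0.0, 0.0091, 0.0371] -1.08
  [0.0, 0.0084, 0.0373] -1.08
  [0.0, 0.0077, 0.0374] -1.08
  [0.0, 0.007, 0.0375] -1.08
  [0.0, 0.0062, 0.0377] -1.08
  [0.0, 0.0055, 0.0378] -1.08
  [0.0, 0.0048, 0.0379] -1.08
```

step_arm(rows=[[1,0,0.008,0.025,-1.1],[1,0,0.01,0.037,-1.1],[1,0,0.01,0.037,-1.1],[1,0,0.009,0.037,-1.1],[1,0,0.008,0.037,-1.1]])

```text
clock: 7.7
eef_pos: [559.7, 72.5, 126.9]
ee_rot: [-1.142, 1.252, 1.137]
contact_force: [0.4, -0.9, -1.6]
width: 16.9
```

step_arm(rows=[[1,0,0.008,0.037,-1.1],[1,0,0.007,0.037,-1.1],[1,0,0.006,0.038,-1.1],[1,0,0.006,0.038,-1.1],[1,0,0.005,0.025,-1.1]])

```text
clock: 8.2
eef_pos: [535.4, 260.3, 127.2]
ee_rot: [-1.219, 1.202, 1.212]
contact_force: [-0.2, -1.1, -2.3]
width: 17.7
```

```bash
python3 - <<'E'
from h import *
rows(535,270,33.5,90,5)
im,d=optics.get_image('top'); np.savez('top1.npz',im=im,d=d); t=im[150:220,225:355]
im,d=optics.get_image('scene'); np.savez('scene1.npz',im=im,d=d); s=im[185:265,145:275]
save('chk.png',np.vstack([t,s]),4)
E
```

```text
t 8.2 p [535.4 260.3 127.2] yaw 90.52 tilt 0.29 F [-0.2 -1.1 -2.3] Mz -0.01 w 17.7 q [ 0.41  0.28  1.98 -0.    0.88 -1.16]
 turn 0.52
 shift now [93.7  0.8  9.8] tool y,z in world [-1.   -0.01] [-0.01  1.  ]
  [0.0187, 0.0002, 0.002] 0.1
  [0.0187, 0.0002, 0.002] 0.1
  [0.0187, 0.0002, 0.002] 0.1
  [0.0187, 0.0002, 0.002] 0.1
  [0.0187, 0.0002, 0.002] 0.1
```

View pics/chk.png

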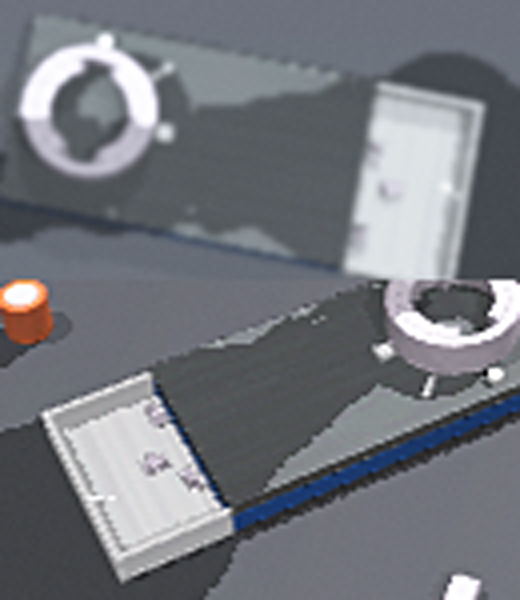

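View 6: the plate is clear and all three offcuts lie in the tray, at (375,152), (390,188) and (358,235) in the upper crop. Next I set the scraper down.

step_arm(rows=[[1,0.02,0,0.003,0.2],[1,0.03,0,0.003,0.2],[1,0.025,0,0.002,0],[1,0.01,0,0,0],[1,0.003,0,0,0]])

```text
clock: 8.8
eef_pos: [536.4, 270.3, 37.9]
ee_rot: [-1.216, 1.2, 1.207]
contact_force: [0.0, 0.8, -1.9]
width: 17.5
```

```bash
python3 - <<'E'
from h import *
rows(535,270,33,90,1)
for u,v in [(375,152),(390,188),(358,235)]: p=ray('top',225+u/4,150+v/4,9); print(tofix(p).round(1))
P=cloud('top',np.load('top1.npz')['d']); t=P[188:210,312:325].reshape(-1,3); f=np.array([tofix(p) for p in t]); k=(f[:,1]<-127)&(f[:,1]>-150); print(np.percentile(t[k,2],[5,50,95,100]))
E
```

```text
t 8.8 p [536.4 270.3  37.9] yaw 90.3 tilt 0.49 F [ 0.   0.8 -1.9] Mz 0.02 w 17.5 q [ 0.43  0.43  1.99 -0.    0.72 -1.14]
 turn 0.3
 shift now [ 4.9  1.5 -0.3] tool y,z in world [-1.   -0.01] [-0.01  1.  ]
  [0.0049, 0.0015, -0.0003] 0.3
[  18.7 -133.4]
[  -3.8 -147.7]
[ -39.9 -132. ]
[ 0.59114284  5.44330667 13.2151374  18.00191371]
```

Every offcut is well inside the limits. I lower the last 4 mm and check contact.

step_arm(rows=[[1,0.002,0,0,0],[1,0.002,0,0,0],[1,0.001,0,0,0],[1,0.001,0,0,0],[1,0,0,0,0]])

```text
clock: 9.3
eef_pos: [538.3, 270.4, 34.6]
ee_rot: [-1.216, 1.197, 1.205]
contact_force: [-1.0, 0.1, -1.7]
width: 17.6
```

step_arm(rows=[[1,0.001,0.001,0,0],[1,0.001,0.001,0,0],[1,0.001,0,0,0],[1,0.001,0,0,0],[1,0.0005,0,0,0]])

```text
clock: 9.8
eef_pos: [538.1, 271.7, 32.8]
ee_rot: [-1.216, 1.193, 1.203]
contact_force: [-3.6, -0.5, 7.1]
width: 17.2
```

step_arm(rows=[[0,0,0,0,0],[0,0,0,0,0],[0,0,0,0,0],[0,0,0,0,0],[0,0,0,0,0]])

```text
clock: 10.3
eef_pos: [537.8, 271.7, 32.6]
ee_rot: [-1.216, 1.193, 1.204]
contact_force: [0.2, 0.1, -0.4]
width: 54.4
```

step_arm(rows=[[0,0,0,0,0],[0,0,0,0,0],[0,-0.02,0,0,0],[0,-0.04,0,0,0],[0,-0.04,0,0,0]])

```text
clock: 10.8
eef_pos: [532.9, 269.6, 129.7]
ee_rot: [-1.215, 1.203, 1.208]
contact_force: [-0.0, -0.4, 0.1]
width: 90.8
```

```bash
python3 - <<'E'
from h import *
rows(457,-339.2,150,88,16)
E
```

```text
t 10.8 p [532.9 269.6 129.7] yaw 90.25 tilt 0.31 F [-0.  -0.4  0.1] Mz 0.01 w 90.8 q [ 0.43  0.28  1.97 -0.    0.88 -1.14]
 turn 2.25
 shift now [ -20.7   78.4 -608.4] tool y,z in world [-1. -0.] [-0.  1.]
  [-0.0013, 0.0049, -0.038] 0.14
  [-0.0013, 0.0048, -0.038] 0.14
  [-0.0013, 0.0047, -0.0381] 0.14
  [-0.0013, 0.0046, -0.0381] 0.14
  [-0.0013, 0.0045, -0.0381] 0.14
  [-0.0013, 0.0044, -0.0381] 0.14
  [-0.0013, 0.0043, -0.0381] 0.14
  [-0.0013, 0.0042, -0.0381] 0.14
  [-0.0013, 0.0042, -0.0381] 0.14
  [-0.0013, 0.0041, -0.0381] 0.14
  [-0.0013, 0.004, -0.0381] 0.14
  [-0.0013, 0.0039, -0.0381] 0.14
  [-0.0013, 0.0038, -0.0382] 0.14
  [-0.0013, 0.0037, -0.0382] 0.14
  [-0.0013, 0.0036, -0.0382] 0.14
  [-0.0013, 0.0035, -0.0382] 0.14
```

step_arm(rows=[[0,-0.003,0.005,-0.04,0],[0,-0.003,0.005,-0.04,0],[0,-0.003,0.005,-0.04,0],[0,-0.003,0.005,-0.04,0],[0,-0.002,0.005,-0.04,0]])

```text
clock: 11.3
eef_pos: [511.9, 68.3, 150.3]
ee_rot: [-1.222, 1.189, 1.207]
contact_force: [0.1, -0.0, -0.7]
width: 91.2
```

step_arm(rows=[[0,0,0.005,-0.04,0.3],[0,0,0.005,-0.04,0.3],[0,0,0.004,-0.04,0.3],[0,0,0.004,-0.04,0.3],[0,0,0.004,-0.04,0.3]])

```text
clock: 11.8
eef_pos: [488.1, -139.7, 150.5]
ee_rot: [-1.204, 1.2, 1.185]
contact_force: [1.0, -0.0, -0.3]
width: 90.9
```

step_arm(rows=[[0,0,0.004,-0.04,0.3],[0,0,0.004,-0.04,0.3],[0,0,0.004,-0.04,0],[0,0,0.003,-0.03,0],[0,0,0.0,-0.01,0]])

```text
clock: 12.3
eef_pos: [467.1, -309.2, 150.3]
ee_rot: [-1.195, 1.206, 1.173]
contact_force: [-0.6, 0.2, 0.2]
width: 91.5
```

```bash
python3 - <<'E'
from h import *
rows(457,-339.2,100,88,5)
E
```

```text
t 12.3 p [ 467.1 -309.2  150.3] yaw 88.27 tilt 1.21 F [-0.6  0.2  0.2] Mz -0.04 w 91.5 q [-0.63  0.19  2.04  0.02  0.89 -2.19]
 turn 0.27
 shift now [ 50.   10.2 -30.4] tool y,z in world [-1.    0.03] [0.03 1.  ]
  [0.01, 0.002, -0.0061] 0.05
  [0.01, 0.002, -0.0061] 0.05
  [0.01, 0.002, -0.0061] 0.05
  [0.01, 0.002, -0.0061] 0.05
  [0.01, 0.002, -0.0061] 0.05
```

step_arm(rows=[[0,0.01,0.003,-0.01,0.1],[0,0.015,0.004,-0.01,0.1],[0,0.015,0.003,-0.008,0.1],[0,0.006,0,-0.002,0],[0,0,0,0,0]])

```text
clock: 12.8
eef_pos: [455.7, -338.5, 98.4]
ee_rot: [-1.189, 1.208, 1.171]
contact_force: [-0.2, -0.0, 0.9]
width: 91.3
```

```bash
python3 - <<'E'
from h import *
im,d=optics.get_image('scene'); P=cloud('scene',d); z=P[...,2]
m=np.zeros(z.shape,bool); m[205:270,60:120]=1
# flange top disc ~31.5
f=m&(z>28)&(z<36)&(im.min(2)>120); p=P[f][:,:2].astype(np.float32); print('flange',f.sum(),cv2.minAreaRect(p))
rows(457,-339.2,33.5,88,5)
E
```

```text
flange 536 ((456.8735046386719, -340.0770263671875), (77.010986328125, 79.16494750976562), 69.09526824951172)
t 12.85 p [ 455.8 -338.4   98.8] yaw 87.98 tilt 1.14 F [ 0.8  1.2 -0.1] Mz 0.01 w 91.3 q [-0.69  0.28  2.05  0.02  0.8  -2.24]
 turn -0.02
 shift now [65.3  0.  -1.1] tool y,z in world [-1.    0.04] [0.04 1.  ]
  [0.0131, 0.0, -0.0002] -0.0
  [0.0131, 0.0, -0.0002] -0.0
  [0.0131, 0.0, -0.0002] -0.0
  [0.0131, 0.0, -0.0002] -0.0
  [0.0131, 0.0, -0.0002] -0.0
```

step_arm(rows=[[0,0.015,-0.001,-0.001,0],[0,0.02,0,0,0],[0,0.015,0,0,0],[0,0.006,0,0,0],[0,0.002,0,0,0]])

```text
clock: 13.35
eef_pos: [459.6, -338.3, 37.8]
ee_rot: [-1.192, 1.207, 1.171]
contact_force: [-0.3, -0.1, 0.7]
width: 90.9
```

```bash
python3 - <<'E'
from h import *
rows(457,-339.6,37,88,1)
E
```

```text
t 13.35 p [ 459.6 -338.3   37.8] yaw 88.1 tilt 1.22 F [-0.3 -0.1  0.7] Mz 0.0 w 90.9 q [-0.68  0.39  2.05  0.02  0.69 -2.24]
 turn 0.1
 shift now [ 0.7  2.6 -1.3] tool y,z in world [-1.    0.03] [0.03 1.  ]
  [0.0007, 0.0026, -0.0013] 0.1
```

step_arm(rows=[[0,0.001,0.0025,-0.001,0],[1,0,0,0,0],[1,0,0,0,0],[1,0,0,0,0],[1,0,0,0,0]], squeeze=40)

```text
clock: 13.85
eef_pos: [457.7, -340.0, 38.2]
ee_rot: [-1.194, 1.207, 1.169]
contact_force: [-0.3, -0.1, 0.0]
width: 62.2
```

```bash
python3 - <<'E'
from h import *
rows(457,-339.6,37,88,1)
E
```

```text
t 13.85 p [ 457.7 -340.    38.2] yaw 88.1 tilt 1.31 F [-0.3 -0.1  0. ] Mz -0.01 w 62.2 q [-0.69  0.38  2.06  0.02  0.69 -2.24]
 turn 0.1
 shift now [1.2 0.8 0.4] tool y,z in world [-1.    0.03] [0.03 1.  ]
  [0.0012, 0.0008, 0.0004] 0.1
```

step_arm(rows=[[1,0.001,0.001,0,0],[1,0,0,0,0],[1,0,0,0,0],[1,0,0,0,0],[1,0,0,0,0]])

```text
clock: 14.35
eef_pos: [456.9, -340.1, 37.6]
ee_rot: [-1.195, 1.206, 1.168]
contact_force: [-0.2, 0.3, 0.6]
width: 22.3
```

step_arm(rows=[[1,0,0,0,0],[1,0,0,0,0],[1,0,0,0,0],[1,0,0,0,0],[1,0,0,0,0]])

```text
clock: 14.85
eef_pos: [456.9, -340.1, 37.5]
ee_rot: [-1.195, 1.207, 1.168]
contact_force: [0.1, -0.1, 1.0]
width: 0.1
```

```bash
python3 - <<'E'
from h import *
plan()
E
```

```text
t 14.85 p [ 456.9 -340.1   37.5] yaw 88.1 tilt 1.34 F [ 0.1 -0.1  1. ] Mz 0.02 w 0.1 q [-0.69  0.38  2.06  0.02  0.68 -2.25]
 shift now [0. 0. 0.] tool y,z in world [-1.    0.03] [0.03 1.  ]
```

The fingers shut to zero, so there's no bar between them. I look.

```bash
python3 - <<'E'
from h import *
im,d=optics.get_image('scene'); np.savez('scene2.npz',im=im,d=d); s=im[190:280,40:170]
t,d2=optics.get_image('top'); np.savez('top2.npz',im=t,d=d2)
save('cap.png',np.vstack([s,t[190:280,340:470]]),3.3)
E
```

```text
(no output)
```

View pics/cap.png

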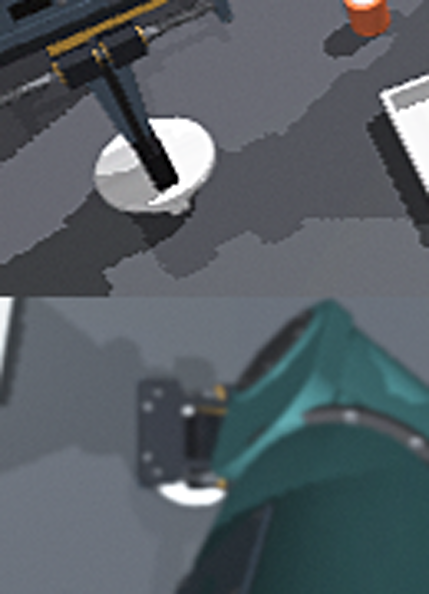

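View 7: the fingers appear to straddle the bar, ending near (150,130) in the scene crop, though the width reads 0.1. I check geometrically and by lifting slightly.

```bash
python3 - <<'E'
from h import *
D=np.load('scene2.npz'); im,d=D['im'],D['d']; P=cloud('scene',d); z=P[...,2]
for h in (37.5,56.5,67.5,100): 
  for dx in (-31,0,31): print(h,dx,((np.array(proj('scene',(457+dx,-340,h)))-[40,190])*3.3).round(0))
m=np.zeros(z.shape,bool); m[205:270,60:120]=1
f=m&(z>28)&(z<36)&(im.min(2)>110); p=P[f][:,:2].astype(np.float32); print('flange',f.sum(),cv2.minAreaRect(p))
b=m&(im.max(2)<40); p=P[b]; print(b.sum())
for lo,hi in((30,45),(45,60),(60,70),(70,90)):
    q=p[(p[:,2]>lo)&(p[:,2]<hi)]; print(lo,len(q), q.mean(0).round(1) if len(q) else '', q.min(0).round(0) if len(q) else '', q.max(0).round(0) if len(q) else '')
crop=cv2.resize(im[200:260,60:115,::-1],None,fx=10,fy=10,interpolation=cv2.INTER_CUBIC)
cv2.imwrite('pics/cap2.png',cv2.convertScaleAbs(crop,alpha=1.8,beta=25))
E
```

```text
37.5 -31 [132. 128.]
37.5 0 [149. 153.]
37.5 31 [167. 180.]
56.5 -31 [124. 110.]
56.5 0 [141. 136.]
56.5 31 [159. 163.]
67.5 -31 [118. 100.]
67.5 0 [136. 126.]
67.5 31 [154. 153.]
100 -31 [103.  69.]
100 0 [120.  94.]
100 31 [139. 121.]
flange 536 ((458.14666748046875, -340.2683410644531), (78.70687866210938, 76.01827239990234), 85.58509826660156)
309
30 28 [ 486.8 -340.7   38.7] [ 484. -348.   32.] [ 489. -334.   45.]
45 33 [ 486.8 -341.3   52.9] [ 485. -348.   45.] [ 490. -334.   59.]
60 54 [ 479.2 -341.1   65.4] [ 467. -349.   61.] [ 488. -334.   68.]
70 16 [ 471.4 -342.1   79.1] [ 470. -348.   71.] [ 474. -334.   89.]
```

View pics/cap2.png

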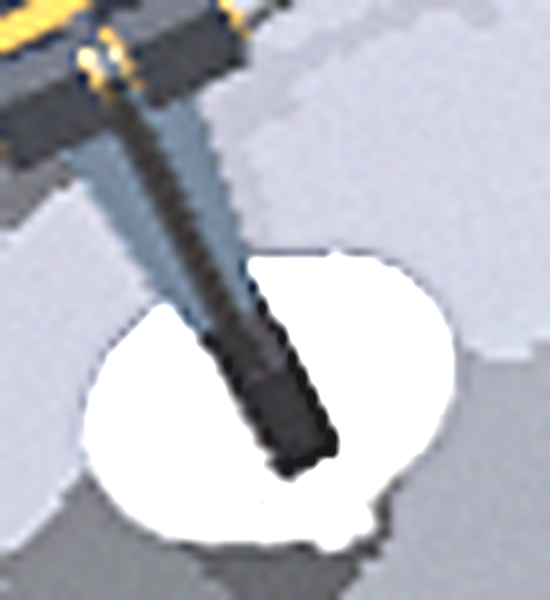

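View 8: the bar stands between the pads, at x to 488 and y -334 to -348, right at the TCP. The cap hasn't moved, so the width reading disagrees with the picture. I test by lifting and reading the weight, which should be about 2.7 N.

step_arm(rows=[[1,-0.006,0,0,0],[1,-0.01,0,0,0],[1,-0.01,0,0,0],[1,0,0,0,0],[1,0,0,0,0]])

```text
clock: 15.45
eef_pos: [456.6, -340.4, 66.7]
ee_rot: [-1.196, 1.206, 1.167]
contact_force: [-0.8, 0.5, -0.3]
width: 0.4
```

```bash
python3 - <<'E'
from h import *
plan()
im,d=optics.get_image('scene'); P=cloud('scene',d); z=P[...,2]
m=np.zeros(z.shape,bool); m[190:270,55:120]=1
f=m&(im.min(2)>110); p=P[f]; print('flange',f.sum(),np.percentile(p[:,2],[10,50,90]))
f=m&(z>50)&(z<64)&(im.min(2)>110); p=P[f]; print('lifted?',f.sum(),cv2.minAreaRect(p[:,:2].astype(np.float32)) if f.sum()>5 else '')
plan()
E
```

```text
t 15.45 p [ 456.6 -340.4   66.7] yaw 88.1 tilt 1.39 F [-0.8  0.5 -0.3] Mz 0.01 w 0.4 q [-0.69  0.33  2.05  0.02  0.73 -2.24]
 shift now [0. 0. 0.] tool y,z in world [-1.    0.03] [0.03 1.  ]
flange 675 [23.76587374 29.97185211 31.91323301]
lifted? 3 
t 15.5 p [ 456.7 -340.5   66.7] yaw 88.1 tilt 1.4 F [-0.3 -0.8  0.4] Mz -0.03 w 0.5 q [-0.69  0.33  2.05  0.02  0.73 -2.24]
 shift now [0. 0. 0.] tool y,z in world [-1.    0.03] [0.03 1.  ]
```

```bash
python3 - <<'E'
from h import *
im,d=optics.get_image('scene'); P=cloud('scene',d); z=P[...,2]
k=(abs(P[...,0]-457)<45)&(abs(P[...,1]+340)<60)&(z>60)
for lo in range(60,150,8):
    q=P[k&(z>=lo)&(z<lo+8)]; c=im[k&(z>=lo)&(z<lo+8)]
    if len(q)>2: print(lo,len(q),'x',np.percentile(q[:,0],[5,95]).round(0),'y',np.percentile(q[:,1],[5,95]).round(0),'rgb',np.median(c,0))
crop=cv2.resize(im[185:260,60:125,::-1],None,fx=8,fy=8,interpolation=cv2.INTER_CUBIC)
cv2.imwrite('pics/cap3.png',cv2.convertScaleAbs(crop,alpha=1.6,beta=20))
M=R.from_rotvec(robot.read_state()['ee_rot']).as_matrix(); print(M.round(3))
print([((np.array(proj('scene',(473,-340,h)))-[60,185])*8).round(0) for h in (37,67,90,110)])
E
```

```text
60 130 x [437. 487.] y [-348. -333.] rgb [34. 33. 36.]
68 6 x [456. 486.] y [-344. -335.] rgb [34.  34.  37.5]
100 20 x [470. 475.] y [-351. -336.] rgb [46.5 54.5 63.5]
108 28 x [465. 475.] y [-352. -335.] rgb [48.5 60.  71.5]
116 25 x [470. 473.] y [-352. -334.] rgb [52. 61. 72.]
124 35 x [470. 474.] y [-353. -335.] rgb [51. 61. 72.]
132 35 x [469. 474.] y [-353. -332.] rgb [51. 61. 71.]
140 38 x [468. 473.] y [-355. -333.] rgb [52.5 62.  73.5]
148 61 x [445. 473.] y [-355. -331.] rgb [50. 52. 58.]
[[ 0.024 -0.999  0.033]
 [ 0.     0.033  0.999]
 [-1.    -0.024  0.001]]
[array([225., 446.]), array([192., 379.]), array([166., 326.]), array([143., 278.])]
```

View pics/cap3.png

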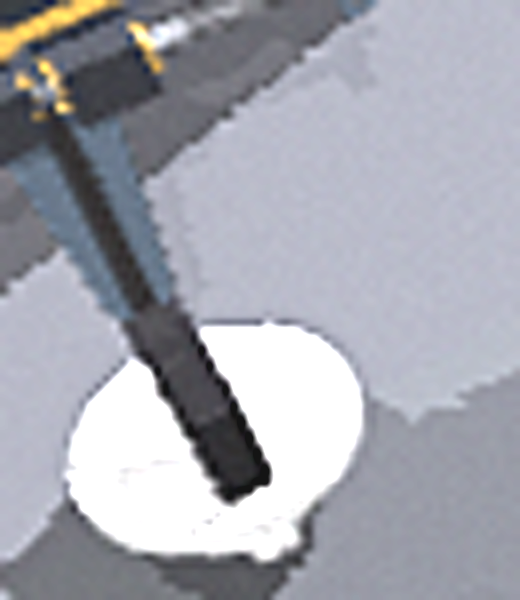

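View 9: the shut fingertips really sit at z≈98 while the TCP reads 66.7, and the bar top is at 67.5. So the z reading is about 31 mm too low and the fingers closed just above the bar. x and y agree to about 2 mm. I reopen and go lower, watching the force.

step_arm(rows=[[0,0,0,0,0],[0,0,0,0,0],[0,0,0,0,0],[0,0,0,0,0],[0,0,0,0,0]])

```text
clock: 16.05
eef_pos: [456.0, -340.0, 65.3]
ee_rot: [-1.194, 1.207, 1.169]
contact_force: [-0.2, -0.5, 0.2]
width: 37.3
```

step_arm(rows=[[0,0,0,0,0],[0,0,0,0,0],[0,0,0,0,0],[0,0,0,0,0],[0,0,0,0,0]])

```text
clock: 16.55
eef_pos: [456.0, -339.9, 65.2]
ee_rot: [-1.194, 1.207, 1.169]
contact_force: [1.4, 0.9, -0.1]
width: 77.5
```

```bash
python3 - <<'E'
from h import *
plan()
im,d=optics.get_image('scene'); P=cloud('scene',d); z=P[...,2]
# visible open fingers: lowest points near x 441..473
for s,(a,b) in {'L':(-300,-270),'R':(-415,-370)}.items():
    k=(abs(P[...,0]-457)<22)&(P[...,1]>a)&(P[...,1]<b)&(z>45)&(z<170)
    q=P[k]; print(s,len(q),np.percentile(q[:,2],[0,2,5,50]).round(1) if len(q) else '',np.percentile(q[:,1],[2,98]).round(0) if len(q) else '')
E
```

```text
t 16.55 p [ 456.  -339.9   65.2] yaw 88.1 tilt 1.3 F [ 1.4  0.9 -0.1] Mz -0.01 w 77.5 q [-0.69  0.34  2.06  0.02  0.73 -2.24]
 shift now [0. 0. 0.] tool y,z in world [-1.    0.03] [0.03 1.  ]
L 85 [101.  103.1 106.4 142.3] [-300. -291.]
R 157 [ 98.5 102.5 104.3 139.2] [-394. -382.]
```

step_arm(rows=[[0,0.012,-0.001,0,0],[0,0.015,0,0,0],[0,0.013,0,0,0],[0,0.005,0,0,0],[0,0,0,0,0]])

```text
clock: 17.1
eef_pos: [457.6, -339.4, 15.0]
ee_rot: [-1.193, 1.207, 1.171]
contact_force: [0.9, -0.7, 0.3]
width: 91.2
```

```bash
python3 - <<'E'
from h import *
rows(457,-340,6,88.1,1)
im,d=optics.get_image('scene'); P=cloud('scene',d); z=P[...,2]
for s,(a,b) in {'L':(-315,-270),'R':(-415,-380)}.items():
    k=(abs(P[...,0]-460)<22)&(P[...,1]>a)&(P[...,1]<b)&(z>36)&(z<120)
    q=P[k]; print(s,len(q),np.percentile(q[:,2],[0,2,5,50]).round(1),np.percentile(q[:,1],[2,98]).round(0))
E
```

```text
t 17.1 p [ 457.6 -339.4   15. ] yaw 88.1 tilt 1.23 F [ 0.9 -0.7  0.3] Mz 0.05 w 91.2 q [-0.69  0.42  2.06  0.03  0.65 -2.25]
 turn 0.0
 shift now [ 9.   0.7 -0.7] tool y,z in world [-1.    0.03] [0.03 1.  ]
  [0.009, 0.0007, -0.0007] 0.0
L 151 [48.  51.  54.6 87.7] [-297. -285.]
R 139 [48.7 51.1 55.5 88.1] [-400. -388.]
```

step_arm(rows=[[0,0.004,0.0005,0.001,0],[0,0.004,0,0,0],[1,0,0,0,0],[1,0,0,0,0],[1,0,0,0,0]])

```text
clock: 17.65
eef_pos: [457.9, -338.8, 7.7]
ee_rot: [-1.194, 1.207, 1.169]
contact_force: [0.2, -0.3, 0.1]
width: 70.1
```

step_arm(rows=[[1,0,0,0,0],[1,0,0,0,0],[1,0,0,0,0],[1,0,0,0,0],[1,0,0,0,0]])

```text
clock: 18.15
eef_pos: [458.2, -339.1, 8.3]
ee_rot: [-1.195, 1.206, 1.168]
contact_force: [0.2, -0.1, -0.1]
width: 29.9
```

step_arm(rows=[[1,0,0,0,0],[1,0,0,0,0],[1,0,0,0,0],[1,0,0,0,0],[1,0,0,0,0]])

```text
clock: 18.65
eef_pos: [458.0, -338.8, 8.1]
ee_rot: [-1.194, 1.207, 1.169]
contact_force: [0.5, -0.3, 0.2]
width: 15.6
```

Gripped at 15.6 mm. I lift and plan the carry, and also measure the collar in the scene camera for a same-camera comparison.

step_arm(rows=[[1,-0.008,0,0,0],[1,-0.02,0,0,0],[1,-0.03,0,0,0],[1,-0.02,0,0,0],[1,0,0,0,0]])

```text
clock: 19.15
eef_pos: [455.2, -338.3, 89.3]
ee_rot: [-1.192, 1.207, 1.171]
contact_force: [0.6, 0.6, -2.6]
width: 15.8
```

```bash
python3 - <<'E'
from h import *
D=np.load('scene0.npz'); im,d=D['im'],D['d']; P=cloud('scene',d); z=P[...,2]
k=(abs(P[...,0]-608)<60)&(abs(P[...,1]-60)<60)&(z>50.5)&(z<57)&(im.min(2)>110)
p=P[k][:,:2].astype(np.float32); c,r=cv2.minEnclosingCircle(p); print('collar scene',k.sum(),c,r,cv2.minAreaRect(p))
k=(abs(P[...,0]-596)<110)&(abs(P[...,1]-0)<140)&(z>22)&(z<28.5); p=np.array([tofix(q) for q in P[k]]); print('plate in fix pct',np.percentile(p,[0.5,99.5],axis=0))
im,d=optics.get_image('scene'); P=cloud('scene',d); z=P[...,2]
k=(abs(P[...,0]-457)<60)&(abs(P[...,1]+340)<60)&(im.min(2)>105)&(z>70); p=P[k]; print('flange z',k.sum(),np.percentile(p[:,2],[5,50,95]))
zz=np.percentile(p[:,2],60); k&=abs(z-zz)<5; p=P[k][:,:2].astype(np.float32); print(cv2.minEnclosingCircle(p),cv2.minAreaRect(p))
A=np.c_[P[k][:,:2],np.ones(k.sum())]; print('slope',np.linalg.lstsq(A,P[k][:,2],rcond=None)[0][:2])
rows(608.1,60.3,88,79.1,12)
E
```

```text
collar scene 244 (608.0556030273438, 59.87382507324219) 43.92767333984375 ((608.9893188476562, 58.927711486816406), (83.90825653076172, 85.4739990234375), 87.60276794433594)
plate in fix pct [[ -65.62460114 -124.83883334]
 [  64.89212422  108.60986289]]
flange z 928 [103.98818961 112.21741947 335.90466264]
((454.0545959472656, -341.0150146484375), 40.899593353271484) ((457.435791015625, -340.62188720703125), (78.1539077758789, 74.27340698242188), 80.54393768310547)
slope [-0.00450856  0.00058161]
t 19.2 p [ 454.7 -337.9   88. ] yaw 88.1 tilt 1.17 F [ 0.8 -0.  -2.7] Mz 0.0 w 15.7 q [-0.69  0.3   2.05  0.02  0.78 -2.24]
 turn 9.0
 shift now [   4.5 -140.   403. ] tool y,z in world [-1.    0.03] [0.03 1.  ]
  [0.0004, -0.0117, 0.0336] 0.75
  [0.0004, -0.0112, 0.0337] 0.75
  [0.0004, -0.0108, 0.0339] 0.75
  [0.0004, -0.0103, 0.034] 0.75
  [0.0004, -0.0099, 0.0342] 0.75
  [0.0004, -0.0094, 0.0343] 0.75
  [0.0004, -0.009, 0.0344] 0.75
  [0.0004, -0.0085, 0.0345] 0.75
  [0.0004, -0.0081, 0.0346] 0.75
  [0.0004, -0.0076, 0.0347] 0.75
  [0.0004, -0.0072, 0.0348] 0.75
  [0.0004, -0.0067, 0.0349] 0.75
```

step_arm(rows=[[1,0,-0.01,0.025,0.8],[1,0,-0.011,0.034,0.8],[1,0,-0.011,0.034,0.8],[1,0,-0.01,0.034,0.8],[1,0,-0.01,0.034,0.8]])

```text
clock: 19.7
eef_pos: [515.3, -177.5, 84.8]
ee_rot: [-1.13, 1.244, 1.118]
contact_force: [0.1, -0.6, -1.0]
width: 15.6
```

step_arm(rows=[[1,0,-0.009,0.034,0.8],[1,0,-0.009,0.034,0.8],[1,0,-0.009,0.034,0.8],[1,0,-0.008,0.034,0.8],[1,0,-0.008,0.034,0.8]])

```text
clock: 20.2
eef_pos: [579.6, -7.1, 79.9]
ee_rot: [-1.071, 1.28, 1.071]
contact_force: [1.3, -0.6, -2.5]
width: 15.7
```

```bash
python3 - <<'E'
from h import *
rows(608.5,62.7,85,79.1,5)
E
```

```text
t 20.2 p [579.6  -7.1  79.9] yaw 79.44 tilt 0.58 F [ 1.3 -0.6 -2.5] Mz 0.01 w 15.7 q [-0.06  0.33  2.02  0.01  0.78 -1.45]
 turn 0.34
 shift now [ -4.4 -15.7  73.9] tool y,z in world [-0.98  0.18] [0.18 0.98]
  [-0.0009, -0.0031, 0.0148] 0.07
  [-0.0009, -0.0031, 0.0148] 0.07
  [-0.0009, -0.0031, 0.0148] 0.07
  [-0.0009, -0.0031, 0.0148] 0.07
  [-0.0009, -0.0031, 0.0148] 0.07
```

step_arm(rows=[[1,-0.002,-0.005,0.02,0.2],[1,-0.001,-0.005,0.024,0.2],[1,0,-0.004,0.02,0],[1,0,-0.001,0.008,0],[1,0,0,0,0]])

```text
clock: 20.7
eef_pos: [605.9, 67.6, 76.6]
ee_rot: [-1.065, 1.288, 1.073]
contact_force: [-0.3, -0.4, -2.0]
width: 15.6
```

```bash
cat > cap.py <<'E'
from h import *
def cap():
    im,d=optics.get_image('scene'); P=cloud('scene',d); z=P[...,2]; s=robot.read_state(); e=s['eef_pos']
    zt=e[2]-8+31.5
    k=(abs(P[...,0]-608)<70)&(abs(P[...,1]-60)<70)&(im.min(2)>100)&(abs(z-zt)<4)
    p=P[k][:,:2].astype(np.float32); c,r=cv2.minEnclosingCircle(p); print('flange',k.sum(),'z',np.median(P[k][:,2]).round(1),'c',np.round(c,1),r,'rect',cv2.minAreaRect(p),'expect z',zt.round(1))
    A=np.c_[P[k][:,:2],np.ones(k.sum())]; print('slope',np.linalg.lstsq(A,P[k][:,2],rcond=None)[0][:2].round(3))
    b=(abs(P[...,0]-608)<40)&(abs(P[...,1]-60)<40)&(im.max(2)<55)&(z>zt+3)&(z<zt+40)
    q=P[b]; 
    if len(q)>10:
        w=cv2.minAreaRect(q[:,:2].astype(np.float32)); print('bar',len(q),w)
    return im
if __name__=='__main__':
    rows(608.5,62.7,85,79.1,1); cap()
E
python3 cap.py
```

```text
t 20.7 p [605.9  67.6  76.6] yaw 79.24 tilt 0.38 F [-0.3 -0.4 -2. ] Mz 0.01 w 15.6 q [ 0.07  0.38  1.96  0.01  0.8  -1.32]
 turn 0.14
 shift now [-8.4 -3.5 -4.2] tool y,z in world [-0.98  0.19] [0.19 0.98]
  [-0.0084, -0.0035, -0.0042] 0.14
flange 305 z 98.3 c [605.4  64.6] 40.436981201171875 rect ((608.488037109375, 61.414825439453125), (77.54935455322266, 68.41345977783203), 48.518218994140625) expect z 100.1
slope [-0.022  0.007]
bar 165 ((616.0535888671875, 59.2385139465332), (30.1036319732666, 42.888877868652344), 83.58378601074219)
```

step_arm(rows=[[1,0.002,-0.003,-0.004,0],[1,0.004,0,0,0],[1,0.003,0,0,0],[1,0,0,0,0],[1,0,0,0,0]])

```text
clock: 21.25
eef_pos: [606.4, 59.1, 65.7]
ee_rot: [-1.062, 1.291, 1.072]
contact_force: [-0.0, -0.5, -1.7]
width: 16.0
```

```bash
sed -i 's/rows(608.5,62.7,85,79.1,1)/rows(608.6,63.1,60,79.1,1)/' cap.py; python3 cap.py
```

```text
t 21.25 p [606.4  59.1  65.7] yaw 79.05 tilt 0.38 F [-0.  -0.5 -1.7] Mz -0.02 w 16.0 q [ 0.06  0.4   1.96  0.01  0.78 -1.33]
 turn -0.05
 shift now [ 5.7 -1.4  4.4] tool y,z in world [-0.98  0.19] [0.19 0.98]
  [0.0057, -0.0014, 0.0044] -0.05
flange 304 z 87.2 c [605.4  56.2] 39.77061080932617 rect ((609.5191650390625, 52.26731872558594), (75.62509155273438, 67.48617553710938), 48.69321060180664) expect z 89.2
slope [-0.019  0.012]
bar 165 ((616.5386962890625, 51.716217041015625), (33.7906379699707, 42.01743698120117), 84.90486145019531)
```

step_arm(rows=[[1,0,-0.001,0.002,0],[1,0,-0.001,0.0015,0],[1,0,0,0,0],[1,0,0,0,0],[1,0,0,0,0]])

```text
clock: 21.8
eef_pos: [609.7, 62.7, 66.3]
ee_rot: [-1.062, 1.29, 1.072]
contact_force: [-0.9, 0.3, -2.3]
width: 16.0
```

```bash
sed -i 's/rows(608.6,63.1/rows(608.9,63.1/' cap.py; python3 cap.py
```

```text
t 21.8 p [609.7  62.7  66.3] yaw 79.07 tilt 0.37 F [-0.9  0.3 -2.3] Mz 0.02 w 16.0 q [ 0.06  0.4   1.96  0.01  0.79 -1.33]
 turn -0.03
 shift now [6.3 0.8 0.2] tool y,z in world [-0.98  0.19] [0.19 0.98]
  [0.0063, 0.0008, 0.0002] -0.03
flange 302 z 88.0 c [609.   58.8] 40.71274185180664 rect ((611.4569091796875, 55.82495880126953), (77.5237045288086, 68.88094329833984), 45.84150314331055) expect z 89.8
slope [-0.016  0.005]
bar 162 ((619.510498046875, 55.692176818847656), (33.78278350830078, 42.743534088134766), 84.59461975097656)
```

step_arm(rows=[[1,0.003,0.0005,0.0005,0],[1,0.003,0,0.0005,0],[1,0.003,0,0,0],[1,0.002,0,0,0],[1,0.001,0,0,0]])

```text
clock: 22.35
eef_pos: [609.1, 63.9, 53.0]
ee_rot: [-1.062, 1.291, 1.072]
contact_force: [-0.5, -0.6, -2.7]
width: 15.5
```

```bash
python3 cap.py
```

```text
t 22.35 p [609.1  63.9  53. ] yaw 79.07 tilt 0.37 F [-0.5 -0.6 -2.7] Mz -0.07 w 15.5 q [ 0.06  0.42  1.96  0.01  0.76 -1.32]
 turn -0.03
 shift now [-7.   0.1 -0.8] tool y,z in world [-0.98  0.19] [0.19 0.98]
  [-0.007, 0.0001, -0.0008] -0.03
flange 312 z 74.6 c [608.9  59.9] 40.43799591064453 rect ((613.0185546875, 55.36023712158203), (76.86433410644531, 68.51893615722656), 45.7617301940918) expect z 76.5
slope [-0.017  0.011]
bar 163 ((618.9255981445312, 54.71315002441406), (31.660659790039062, 42.05819320678711), 86.97811889648438)
```

step_arm(rows=[[1,0.002,0,0,0],[1,0.002,0,0,0],[1,0.002,0,0,0],[1,0.002,0,0,0],[1,0.001,0,0,0]])

```text
clock: 22.9
eef_pos: [609.2, 63.9, 43.4]
ee_rot: [-1.062, 1.29, 1.072]
contact_force: [0.6, 0.4, -3.2]
width: 15.5
```

```bash
python3 cap.py
```

```text
t 22.9 p [609.2  63.9  43.4] yaw 79.06 tilt 0.37 F [ 0.6  0.4 -3.2] Mz 0.01 w 15.5 q [ 0.06  0.44  1.96  0.01  0.75 -1.32]
 turn -0.04
 shift now [-16.6   0.2  -0.8] tool y,z in world [-0.98  0.19] [0.19 0.98]
  [-0.0166, 0.0002, -0.0008] -0.04
flange 303 z 65.1 c [608.2  60.5] 40.16182327270508 rect ((611.4057006835938, 57.027828216552734), (77.45600128173828, 67.89631652832031), 43.528926849365234) expect z 66.7
slope [-0.02   0.005]
bar 160 ((619.139404296875, 55.90355682373047), (32.498817443847656, 42.066410064697266), 89.88445281982422)
```

step_arm(rows=[[1,0.001,0,0,0],[1,0.001,0,0,0],[1,0.001,0,0,0],[1,0.001,0,0,0],[1,0.0005,0,0,0]])

```text
clock: 23.45
eef_pos: [609.4, 64.0, 39.3]
ee_rot: [-1.062, 1.29, 1.072]
contact_force: [-6.2, -1.5, 13.3]
width: 15.8
```

```bash
python3 cap.py
```

```text
t 23.45 p [609.4  64.   39.3] yaw 79.07 tilt 0.37 F [-6.2 -1.5 13.3] Mz -0.02 w 15.8 q [ 0.06  0.44  1.96  0.01  0.74 -1.32]
 turn -0.03
 shift now [-20.7   0.4  -0.8] tool y,z in world [-0.98  0.19] [0.19 0.98]
  [-0.0207, 0.0004, -0.0008] -0.03
flange 292 z 60.8 c [608.2  61. ] 40.2384147644043 rect ((611.4541625976562, 57.20301055908203), (76.83662414550781, 68.93441772460938), 47.41923522949219) expect z 62.8
slope [-0.016  0.005]
bar 150 ((619.5396728515625, 55.07789993286133), (31.527589797973633, 42.03312301635742), 88.01458740234375)
```

Seated: foot at about 31 mm, with 13 N of contact. Next I twist clockwise in stages.

step_arm(rows=[[1,0,0,0,0],[1,0,0,0,3],[1,0,0,0,3],[1,0,0,0,3],[1,0,0,0,3]], squeeze=45)

```text
clock: 24.0
eef_pos: [609.3, 63.1, 39.5]
ee_rot: [-0.901, 1.373, 0.909]
contact_force: [-2.8, -2.8, -0.4]
width: 15.7
```

```bash
sed -i 's/rows(.*,1); cap/rows(609.4,64,39.2,34.1,1); cap/' cap.py; python3 cap.py
```

```text
t 24.0 p [609.3  63.1  39.5] yaw 66.76 tilt 0.29 F [-2.8 -2.8 -0.4] Mz 0.08 w 15.7 q [ 0.06  0.44  1.96  0.01  0.74 -1.11]
 turn 32.66
 shift now [0.3 0.2 0.9] tool y,z in world [-0.92  0.39] [0.39 0.92]
  [0.0003, 0.0002, 0.0009] 32.66
flange 303 z 61.1 c [608.2  60.4] 40.21052169799805 rect ((612.6524047851562, 57.2442512512207), (77.30664825439453, 69.16809844970703), 52.50507736206055) expect z 63.0
slope [-0.023  0.013]
bar 156 ((610.5598754882812, 54.398162841796875), (31.04450225830078, 55.84524917602539), 73.09539794921875)
```

step_arm(rows=[[1,0.0003,0,0,3],[1,0,0,0,3],[1,0,0,0,3],[1,0,0,0,3],[1,0,0,0,3]])

```text
clock: 24.55
eef_pos: [609.1, 62.4, 39.5]
ee_rot: [-0.697, 1.455, 0.704]
contact_force: [-1.8, -1.4, -0.6]
width: 16.0
```

```bash
python3 cap.py
```

```text
t 24.55 p [609.1  62.4  39.5] yaw 51.42 tilt 0.24 F [-1.8 -1.4 -0.6] Mz 0.12 w 16.0 q [ 0.06  0.44  1.96  0.01  0.74 -0.84]
 turn 17.32
 shift now [0.3 0.8 1.4] tool y,z in world [-0.78  0.62] [0.62 0.78]
  [0.0003, 0.0008, 0.0014] 17.32
flange 316 z 61.0 c [608.6  60. ] 40.26157760620117 rect ((610.7830200195312, 57.75095748901367), (76.89021301269531, 70.98350524902344), 47.52647399902344) expect z 63.0
slope [-0.014  0.012]
bar 178 ((610.2400512695312, 59.73890686035156), (22.475265502929688, 61.21839141845703), 50.792293548583984)
```

step_arm(rows=[[1,0.0003,0,0,4],[1,0,0,0,4],[1,0,0,0,4],[1,0,0,0,3],[1,0,0,0,2]])

```text
clock: 25.1
eef_pos: [608.5, 61.7, 39.4]
ee_rot: [-0.466, 1.522, 0.471]
contact_force: [-2.2, -1.3, -0.1]
width: 15.4
```

```bash
cat >> cap.py <<'E'
    im=cap(); save('tw%d.png'%(robot.read_state()['clock']*100),im[150:250,190:310],5)
    t,_=optics.get_image('top'); 
E
python3 cap.py; ls pics
```

```text
t 25.1 p [608.5  61.7  39.4] yaw 34.25 tilt 0.25 F [-2.2 -1.3 -0.1] Mz 0.21 w 15.4 q [ 0.06  0.44  1.96  0.    0.74 -0.54]
 turn 0.15
 shift now [0.3 1.4 2. ] tool y,z in world [-0.56  0.83] [0.83 0.56]
  [0.0003, 0.0014, 0.002] 0.15
flange 308 z 61.0 c [608.3  59.9] 40.27992630004883 rect ((612.3348999023438, 57.19550323486328), (76.91976928710938, 70.441650390625), 51.925514221191406) expect z 63.0
slope [-0.011  0.016]
bar 167 ((613.3866577148438, 58.909122467041016), (27.770824432373047, 57.98058319091797), 28.063953399658203)
flange 303 z 61.1 c [608.5  59.8] 40.42670440673828 rect ((612.1245727539062, 57.47479248046875), (77.03087615966797, 72.14774322509766), 51.50674819946289) expect z 63.0
slope [-0.011  0.022]
bar 166 ((613.4931640625, 58.14006042480469), (27.467472076416016, 56.33543014526367), 29.080425262451172)
cap.png
cap2.png
cap3.png
chk.png
crop1.png
crop2.png
mid.png
push.png
scene0.png
top0.png
tw2520.png
```

View pics/tw2520.png

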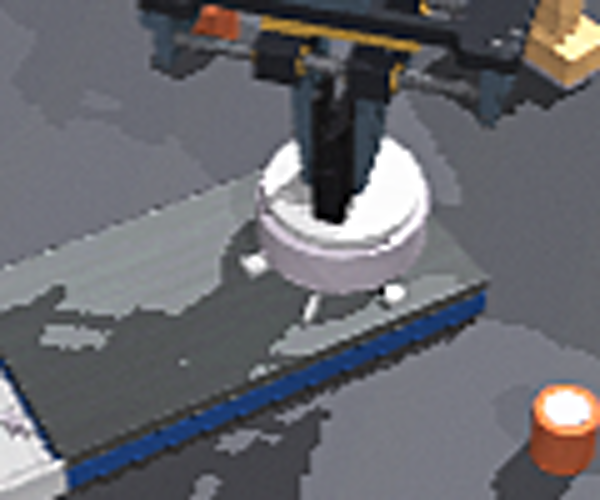

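```bash
python3 - <<'E'
from h import *
t,d=optics.get_image('top'); np.savez('top3.npz',im=t,d=d); s,ds=optics.get_image('scene'); np.savez('scene3.npz',im=s,d=ds)
plan()
hsv=cv2.cvtColor(s,cv2.COLOR_RGB2HSV); S0=np.load('scene0.npz')['im']
for I in (S0,s):
    h=cv2.cvtColor(I,cv2.COLOR_RGB2HSV); m=((h[...,0]<12)&(h[...,1]>120)).astype(np.uint8); m[260:]=0
    n,l,st,c=cv2.connectedComponentsWithStats(m); print([tuple(c[i].round(0)) for i in range(1,n) if st[i,4]>40])
# scraper now: wood coloured, near (538,271)
P=cloud('scene',ds); k=(abs(P[...,0]-538)<60)&(abs(P[...,1]-271)<40)&(P[...,2]>15)&(P[...,2]<80)
print('scraper',k.sum(),np.percentile(P[k][:,2],[5,50,98]),cv2.minAreaRect(P[k][:,:2].astype(np.float32)))
# bar top edge direction from top corner region
k=(abs(P[...,0]-608)<45)&(abs(P[...,1]-60)<45)&(abs(P[...,2]-97)<3); print('bartop',k.sum(),cv2.minAreaRect(P[k][:,:2].astype(np.float32)))
E
```

```text
t 25.35 p [608.6  61.7  39.5] yaw 34.34 tilt 0.25 F [-2.7 -1.8  2. ] Mz 0.12 w 15.9 q [ 0.06  0.44  1.96  0.    0.74 -0.54]
 shift now [0. 0. 0.] tool y,z in world [-0.56  0.83] [0.83 0.56]
[(np.float64(232.0), np.float64(154.0)), (np.float64(342.0), np.float64(175.0)), (np.float64(435.0), np.float64(188.0)), (np.float64(151.0), np.float64(195.0)), (np.float64(416.0), np.float64(194.0)), (np.float64(302.0), np.float64(239.0))]
[(np.float64(233.0), np.float64(154.0)), (np.float64(342.0), np.float64(175.0)), (np.float64(435.0), np.float64(189.0)), (np.float64(151.0), np.float64(195.0)), (np.float64(302.0), np.float64(239.0))]
scraper 293 [17.77864789 42.33613505 69.63485807] ((538.1917724609375, 269.93292236328125), (38.453041076660156, 95.59689331054688), 89.66439056396484)
bartop 108 ((612.6356201171875, 58.80724334716797), (34.43963623046875, 56.66424560546875), 21.055171966552734)
```

View 10: the cap's flange sits flush on the collar, and the bar end at (330,215) points to the long mark at (312,307). One last numeric check of the bar direction, then I hand in if it agrees.

```bash
python3 - <<'E'
from h import *
D=np.load('scene3.npz'); im,d=D['im'],D['d']; P=cloud('scene',d); c=np.array([608.3,60.2])
r=np.linalg.norm(P[...,:2]-c,axis=-1); k=(im.max(2)<55)&(P[...,2]>66)&(P[...,2]<94)&(r>24)&(r<35)
q=P[k][:,:2]; v=q.mean(0)-c; a=np.degrees(np.arctan2(v[1],v[0])); cw=(-10.9-a)
print(k.sum(),'bar end dir',a.round(1),'clockwise from entry',cw.round(1), 'jaw based',79.1-34.3)
# offcuts still in tray: dark specks in the tray, both pictures
a0=np.load('scene1.npz')['im'].astype(int)[185:265,145:215]; a1=im.astype(int)[185:265,145:215]; print('tray diff px',(abs(a0-a1).max(2)>60).sum())
if 38<cw<52: print(robot.hand_in()); plan()
E
```

```text
51 bar end dir -53.2 clockwise from entry 42.3 jaw based 44.8
tray diff px 426
the job is handed in; nothing more can be done
None
the job is handed in; nothing more can be done
```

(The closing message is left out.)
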